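Scrap the failed capacitor through the sprung flap

ROBOT

A 7-joint arm with a two-finger parallel gripper is mounted at the origin on the work surface. World frame = base frame: x ahead of the robot, y to its left, z up, the work surface at z = 0. Lengths are in m, angles in rad, forces in N, time in s.
With the tool pointing down it reaches from about 0.35 to 0.9 m from the base axis. Payload 19.9 kg.
Tool frame: the origin (TCP) lies between the finger pads; the fingertips stand 11 mm ahead of it and the grasp point (between the pads) lies 8 mm behind it; z points along the fingers, y is the line along which they close (so a half turn about z gives the same grasp; the last joint's range is limited). The gripper opens to 85 mm and grips with 20 to 120 N. Pads are 22 mm wide; open, the fingers measure 114 mm over their backs; the gripper's body (76 mm by 85 mm) begins 54 mm behind the grasp point. The pads swing forward as they close: fully open they stand 13 mm farther back than shut.
Start: joints at [-1.187, 0.417, -0.01, 1.614, 0.005, 1.111, -0.053], TCP at [0.258, 0.569, 0.242] pointing down, gripper open.
Joint ranges: [-2.81, 2.81], [-0.39, 2.02], [-1.27, 1.25], [0.06, 2.57], [-1.19, 4.33], [0.19, 2], [-2.82, 2.82]. Speed limits (rad/s): [1.89, 1.89, 2.39, 2.39, 3.01, 3.01, 3.01].

INTERFACE

Orientations are given as a rotation vector (axis times angle).
In Python, from plant import manip, viewer, job_done, cut_out, mark_of gives the robot as it stands. The module is installed in compiled form; this text tells all that it offers. Calls block until the motion is done:
- manip.move_pose(position, orientation): joint-space move of the TCP to a pose.
- manip.move_straight(position, rotation=None, rate=0.15): straight line of the TCP; rotation=None keeps the orientation; rate is the mean speed in m/s.
- manip.goto_joints(angles): joint-space move.
- manip.let_go() and manip.gripper_close(grip_force=None): open the fingers fully, or close them until they stop; grip_force is the grip in N (None keeps the last).
- manip.sleep(seconds).
- manip.ik(position, orientation): joint angles nearest the present ones, or None.
- manip.sense(): the state.
- viewer.camera(name): name is "side" or "top"; returns a dict with "color" (384x512x3 uint8, red, green, blue), "fx", "fy", "cx", "cy" (pixels), "R" (3x3) and "t" (3): a world point X has camera coordinates R X + t. Camera axes: x right, y down, z forward; pixel columns grow to the right and rows downward; lengths in m; the calibration is good to about 2 mm. A picture is of the moment at which its call begins. There is no depth.
A pose or a line that the arm cannot do raises manip.Unreachable and nothing moves.
- job_done(): hands the job in; it is judged then, once.
Trained networks look in a picture, given as the dict that the camera call returned (one of the last four; its "shot" number tells which), for a name from the list of things; names that differ only in an ending like _2 or _b are one class to them, and where a whole thing is asked for, a point or a joint stands for the part that bears it (a point fixed in the world has none). Each returns a list of dicts, best first, with "confidence" (0 to 1); they miss things now and then, are a little off and sometimes report something else, mostly with a low value. They report only what shows in the picture. A call takes as long as a camera call. They do not tell look-alikes from the thing itself.
- cut_out(picture, thing): "pixels" (384x512 bool, what is visible of it).
- mark_of(picture, thing): "position" ([x, y, z] in m, in the coordinates of the camera as it stood for that picture, good to about 4 mm: a listed point, or the origin of a listed thing).
The state is a dict: "t": time; "joint_positions": joint angles; "qvel": joint speeds; "tau": joint torques, N m; "tool_pos": TCP position; "tcp_rot": TCP orientation; "wrist_force": force on the tool from outside, world axes, zero at the start; "torque": the same for the moment, N m; "finger_gap": finger opening in m; "grasp_force": force on a finger pad.
Only numpy, scipy, OpenCV 4.12 (cv2) and the standard library are available. Lean on these libraries where they do the work, as an engineer would, in place of code of your own. Each camera call takes 0.05 s, during which the arm holds its last target. There are 200 camera calls.

TASK

Take the failed capacitor, the one with the red top, and push it endways through the orange sprung flap in the lid of the grey scrap box, so that it ends up wholly inside the box with the flap snapped shut behind it. Push it through with the gripper, do not just drop it on the flap, and leave the good capacitor with the green top standing where it is.

Things in the scene. Friction and masses are not known exactly. Their poses are not given: they have to be found in the camera images.
- failed_capacitor: the failed capacitor: an upright cylinder 32 mm in diameter and 110 mm tall, about 0.12 kg, blue below and red over its top 26 mm, with a flat top; loose. Origin at the centre of its underside, z up along its axis.
- good_capacitor: the good capacitor: the same size (32 x 110 mm) and blue body, but green over its top 26 mm; loose, standing upright. Origin at the centre of its underside, z up.
- scrap_box: the scrap box, fixed to the table: grey, 160 x 160 mm and 180 mm high, walls and lid 4 mm, with a clear window in its -x side. In the middle of the flat lid is a square mouth of 56 x 56 mm, closed by the orange flap 1 mm below the lid's top. Origin at the centre of its underside, z up, x and y along its sides; the mouth's centre is at (0, 0, 180 mm) in its frame.
- flap (a joint): angle of the orange flap, 54 mm square: 0 shut (level), up to 1.6 rad open. Hinged on the mouth's +x edge (box frame), it swings down into a smooth 56 mm square chute. It bears the capacitor's weight; some 2 to 5 N pushes it open, and it springs shut by itself. The walls and flap are slippery: a capacitor let go with 60 mm or more of it below the lid slides on into the box by itself.
Things that resemble listed ones, but are neither listed nor needed, are in the scene too. What is shaped like the scrap_box but pink is not meant.

How it is judged:
By the outcome, as a careful person would: the job done as asked, in the order asked, and still so for the second after the job is handed in, with the robot touching nothing.
It also fails if it takes over 42 s, if anything falls off the work surface, if the arm or the gripper's body presses on something with over 40 N, if the wrist force passes 120 N, or if a joint passes its speed limit or range.

## Working session

There is one attempt and no reset: what is moved stays moved. The work goes in short steps, each a Python script; the robot and the scene stay as the last script left them, time stands still between calls to the robot, and variables do not carry over. Pictures are saved under pics/ and viewed, at most 10 in all, crops included, and the job is handed in when it is done.

```bash
mkdir -p pics; cat > h.py <<'E'
import numpy as np, cv2
from plant import manip, viewer, job_done, cut_out, mark_of
def w(p,x): return np.array(p["R"]).T@(np.array(x)-np.array(p["t"]))
def px(p,X):
    c=np.array(p["R"])@np.array(X)+np.array(p["t"]); return np.round([p["fx"]*c[0]/c[2]+p["cx"],p["fy"]*c[1]/c[2]+p["cy"]],1)
def ray(p,u,v,z):
    d=np.array(p["R"]).T@np.array([(u-p["cx"])/p["fx"],(v-p["cy"])/p["fy"],1]); o=-np.array(p["R"]).T@np.array(p["t"])
    return o+d*(z-o[2])/d[2]
def save(p,n,f=1,crop=None):
    im=p["color"][...,::-1]
    if crop: a,b,c,d=crop; im=im[b:d,a:c]
    cv2.imwrite("pics/"+n,cv2.resize(im,None,fx=f,fy=f,interpolation=cv2.INTER_CUBIC))
E
python3 - <<'E'
from h import *
np.set_printoptions(precision=4,suppress=True)
P={n:viewer.camera(n) for n in("top","side")}
cv2.imwrite("pics/a.png",np.vstack([P["top"]["color"],P["side"]["color"]])[...,::-1][:, :])
im=np.hstack([P["top"]["color"],P["side"]["color"]])[...,::-1]
cv2.imwrite("pics/a.png",cv2.resize(im,(800,300),interpolation=cv2.INTER_AREA))
for n,p in P.items():
    save(p,n+".png",1.5)
    print(n,"cam at",w(p,[0,0,0]))
    for t in("failed_capacitor","good_capacitor","scrap_box","flap"):
        for r in mark_of(p,t)[:4]: X=w(p,r["position"]); print(n,t,round(r["confidence"],2),X,px(p,X))
        for r in cut_out(p,t)[:4]:
            y,x=np.nonzero(r["pixels"]); print("   cut",round(r["confidence"],2),x.min(),x.max(),y.min(),y.max(),len(x),cv2.minAreaRect(np.c_[x,y].astype(np.float32)))
print(manip.sense())
E
```

```text
top cam at [ 0.2452 -0.0041  1.514 ]
top failed_capacitor 0.66 [0.4825 0.0745 0.0018] [234.6 177.8]
top good_capacitor 0.74 [ 0.608   0.2996 -0.0003] [168.1 138.6]
   cut 0.65 155 171 126 144 193 ((163.75, 135.25), (19.798988342285156, 10.60660171508789), 45.0)
   cut 0.42 300 319 139 159 299 ((309.6206970214844, 148.9482879638672), (17.826751708984375, 17.26966667175293), 21.801406860351562)
top scrap_box 0.93 [ 0.201  -0.3258 -0.0011] [356.3 268. ]
top scrap_box 0.9 [ 0.2085  0.2943 -0.0015] [163.5 260.2]
top scrap_box 0.89 [ 0.5515 -0.1513 -0.0002] [303.7 159.1]
   cut 0.71 327 401 238 306 3875 ((364.01922607421875, 270.9038391113281), (67.85617065429688, 58.63872146606445), 11.309932708740234)
   cut 0.7 273 343 116 191 3451 ((307.95257568359375, 153.7467498779297), (55.022403717041016, 65.29011535644531), 19.855215072631836)
   cut 0.58 116 194 229 299 3974 ((155.05487060546875, 264.6230163574219), (66.80767059326172, 62.011653900146484), 14.620875358581543)Traceback (most recent call last):
  File "<stdin>", line 11, in <module>
ValueError: it knows: failed_capacitor, good_capacitor, scrap_box
```

View pics/top.png

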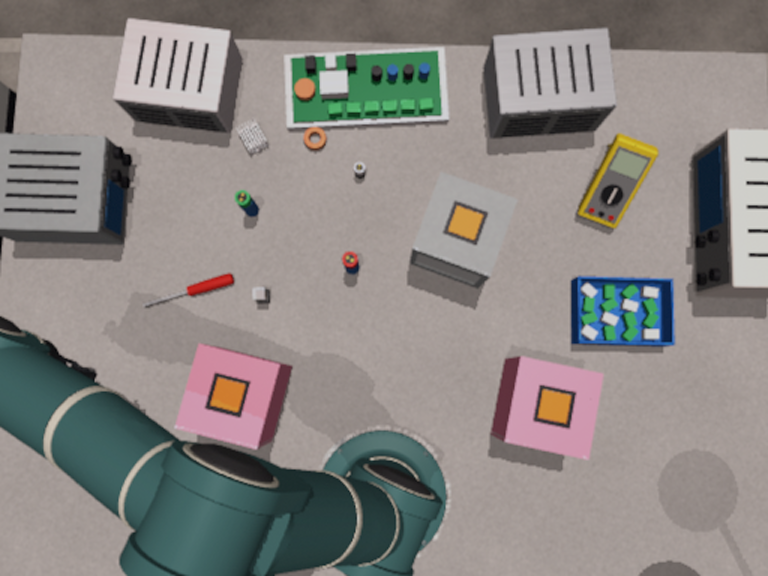

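The top view shows the red-top capacitor at about (233,175) px and the green-top one at (164,135). The grey box is at (308,150) with its orange flap at (310,148). The two pink boxes, at (155,264) and (364,271), are not meant.

```bash
python3 - <<'E'
from h import *
np.set_printoptions(precision=4,suppress=True)
q=viewer.camera("top"); p=viewer.camera("side")
save(p,"side.png",1.5)
a=cv2.resize(q["color"][100:200,200:350],None,fx=5,fy=5,interpolation=cv2.INTER_CUBIC)[...,::-1]
cv2.imwrite("pics/crop.png",a)
print("cam at",w(p,[0,0,0]))
for t in("failed_capacitor","good_capacitor","scrap_box"):
    for r in mark_of(p,t)[:4]: X=w(p,r["position"]); print(t,round(r["confidence"],2),X,px(p,X))
    for r in cut_out(p,t)[:4]:
        y,x=np.nonzero(r["pixels"]); print("   cut",round(r["confidence"],2),x.min(),x.max(),y.min(),y.max(),len(x))
# colour measures in top view
hsv=cv2.cvtColor(q["color"],cv2.COLOR_RGB2HSV); H,S,V=[hsv[...,i].astype(int) for i in range(3)]
def blob(m,box):
    a,b,c,d=box; k=np.zeros_like(m); k[b:d,a:c]=m[b:d,a:c]; y,x=np.nonzero(k); return np.c_[x,y].astype(np.float32)
o=blob((H>8)&(H<25)&(S>140)&(V>120),(280,120,340,185)); r=cv2.minAreaRect(o); print("flap",r,len(o))
c=cv2.boxPoints(r); W=[ray(q,*u,0.179) for u in c]; print(np.array(W)); 
print("centre",ray(q,*r[0],0.179))
s=blob((((H<6)|(H>172))&(S>130)&(V>60)),(220,160,250,195)); print("red",len(s),s.min(0),s.max(0),s.mean(0),ray(q,*s.mean(0),0.11))
print(manip.sense())
E
```

```text
cam at [ 0.2372 -0.2762  1.1448]
failed_capacitor 0.64 [0.4846 0.0815 0.0002] [254.9 169.4]
   cut 0.54 251 262 153 175 227
good_capacitor 0.7 [ 0.6037  0.3025 -0.    ] [246.5  99.3]
   cut 0.56 242 252 76 103 244
scrap_box 0.92 [ 0.2019 -0.3235 -0.0004] [254.3 337.5]
scrap_box 0.9 [ 0.2037  0.2907 -0.004 ] [144.2 166.5]
scrap_box 0.87 [ 0.5524 -0.1481 -0.0005] [316.8 216.1]
   cut 0.67 282 367 166 249 5044
   cut 0.64 90 175 108 196 4975
   cut 0.63 208 299 295 383 5236
flap ((310.0342712402344, 148.07534790039062), (18.843624114990234, 18.14137840270996), 20.556045532226562) 339
[[ 0.5321 -0.117   0.179 ]
 [ 0.5833 -0.1347  0.179 ]
 [ 0.565  -0.1866  0.179 ]
 [ 0.514  -0.1686  0.179 ]]
centre [ 0.5486 -0.1517  0.179 ]
red 54 [228. 168.] [237. 178.] [233.1111 173.1667] [0.4796 0.074  0.11  ]
{'t': 0.8, 'joint_positions': array([-1.1865,  0.4174, -0.0103,  1.6136,  0.0047,  1.1107, -0.053 ]), 'qvel': array([-0.0008,  0.001 , -0.0005,  0.0001,  0.001 ,  0.    , -0.0001]), 'tau': array([  0.0007, -86.4162,   0.6788, -43.5167,   0.0191,   0.0022,
        -0.    ]), 'tool_pos': array([0.2581, 0.5692, 0.2423]), 'tcp_rot': array([ 0.6638,  3.0706, -0.0001]), 'wrist_force': array([-0.1363, -0.1204, -1.1073]), 'torque': array([-0.0234, -0.0222, -0.015 ]), 'grasp_force': 0.0, 'finger_gap': 0.08524483709761445}
```

View pics/side.png

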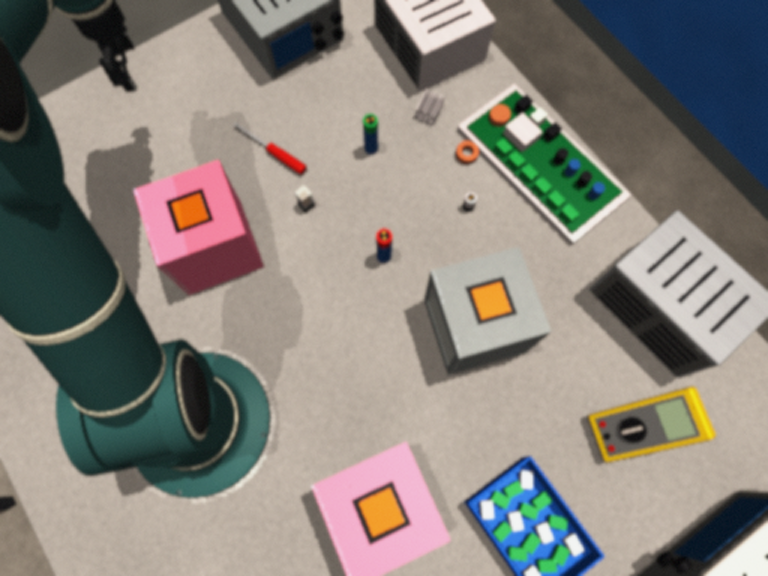

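View pics/crop.png

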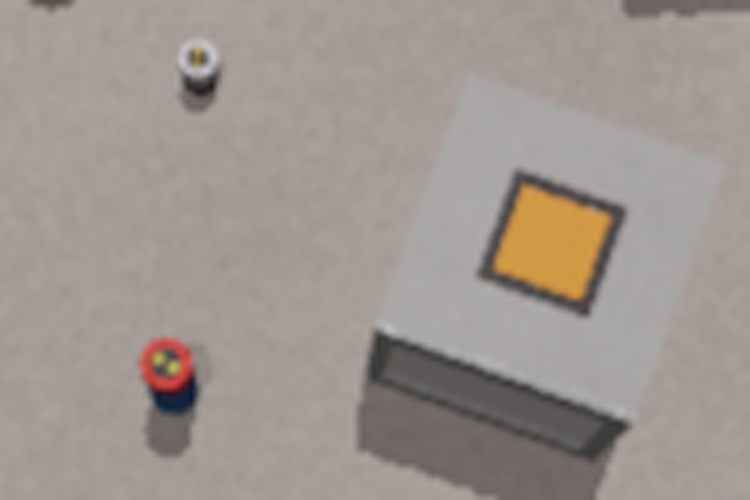

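The capacitors are red-top (233,173), green-top (164,135) and a white-top look-alike (240,112). Only the first has a red top over blue, and the crop confirms it. The grey box has its mouth at (310,148) and its window facing the robot, so its yaw is about -19°. The base marks agree with the top-disc ray at z = 0.11, so I'll grasp high, 15 mm below the top.

```bash
cat >> h.py <<'E'
def down(deg): a=np.radians((deg+90)/2); return np.pi*np.array([np.cos(a),np.sin(a),0])
BOX=np.array([0.5505,-0.1508]); YAW=-19.1
E
python3 - <<'E'
from h import *
np.set_printoptions(precision=4,suppress=True)
C=[0.4815,0.076]; o=down(9)
print(manip.ik([*C,.2],o),manip.ik([*BOX,.31],down(YAW)))
manip.move_pose([*C,.2],o)
manip.move_straight([*C,.087],rate=.12)
p=viewer.camera("side"); save(p,"g0.png",3,(190,110,330,230))
manip.gripper_close(50)
s=manip.sense(); print(s["t"],s["tool_pos"],s["finger_gap"],s["grasp_force"],s["wrist_force"])
p=viewer.camera("side"); a=p["color"][110:230,190:330]
manip.move_straight([*C,.31],rate=.15)
q=viewer.camera("side"); b=q["color"][60:180,190:330]
cv2.imwrite("pics/g.png",cv2.resize(np.hstack([a,b])[...,::-1],None,fx=2.8,fy=2.8,interpolation=cv2.INTER_CUBIC))
s=manip.sense(); print(s["t"],s["tool_pos"],s["finger_gap"],s["grasp_force"],s["wrist_force"])
print(px(q,[*C,.31-.087]),px(q,[*C,.31]))
E
```

```text
[-0.6483  0.2403  0.4921  2.0051 -0.1409  0.9285  0.0736] [-0.4359  0.3425  0.8284  1.6907 -0.2661  1.2259  0.1212]
4.4417 [0.4817 0.0761 0.0872] 0.030942656403646445 49.053019881248474 [ 0.4131 -0.2049  4.5053]
6.175 [0.4813 0.0759 0.3094] 0.0305570826750745 49.314056038856506 [-0.3355  0.0102 -1.3326]
[255.1 141.1] [255.1 125.5]
```

View pics/g.png

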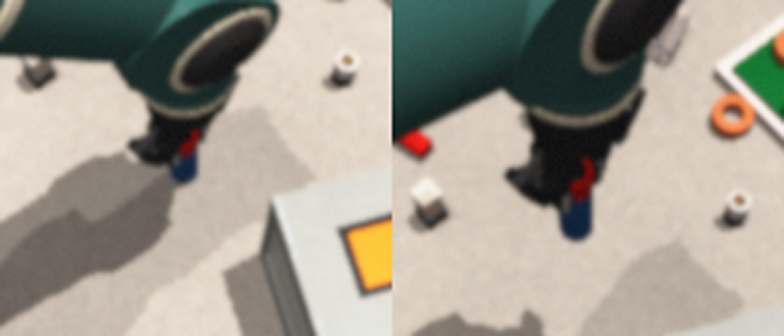

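The red-top capacitor is held upright. Its underside is at about (256,145) px against a predicted centre of (255,141), so it's well centred. Next I move it over the mouth.

```bash
python3 - <<'E'
from h import *
np.set_printoptions(precision=4,suppress=True)
manip.move_pose([*BOX,.31],down(YAW))
manip.move_straight([*BOX,.275],rate=.1)
q=viewer.camera("side"); save(q,"o.png",4,(250,110,400,260))
s=manip.sense(); print(s["t"],s["tool_pos"],s["finger_gap"],s["grasp_force"],s["wrist_force"])
f=lambda X:(px(q,X)-[250,110])*4
print("underside",f([*BOX,.188]))
c,n=np.cos(np.radians(YAW)),np.sin(np.radians(YAW))
for a,b in((28,28),(28,-28),(-28,-28),(-28,28)): print("mouth",f([BOX[0]+(c*a-n*b)/1e3,BOX[1]+(n*a+c*b)/1e3,.18]))
E
```

```text
7.6667 [ 0.5507 -0.1506  0.2756] 0.0311125713937248 49.298365116119385 [ 0.7243 -0.0581 -1.0384]
underside [312. 358.]
mouth [336.4 310.4]
mouth [365.6 390.8]
mouth [282.  413.6]
mouth [254.4 332.4]
```

View pics/o.png

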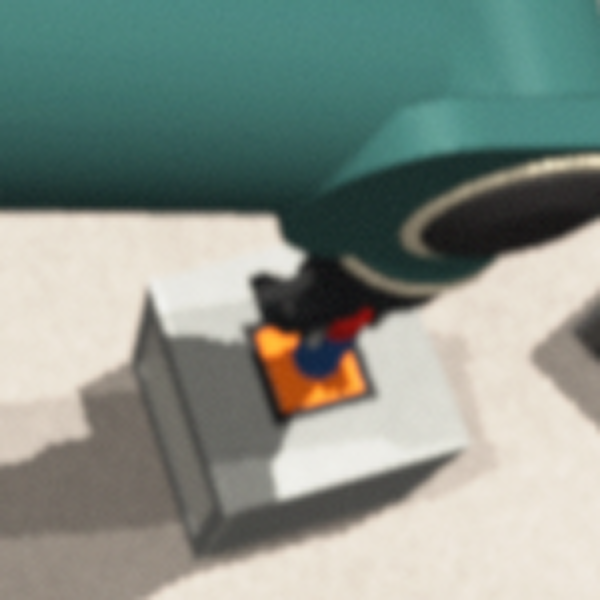

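The mouth is at about (311,360) in the crop, matching the prediction. The capacitor underside is at about (320,363), roughly 4 mm toward the hinge side and well within the 12 mm clearance. I'll trim that and push, checking force as I go.

```bash
python3 - <<'E'
from h import *
np.set_printoptions(precision=4,suppress=True)
c,n=np.cos(np.radians(YAW)),np.sin(np.radians(YAW))
T=BOX+np.array([c*-.0025-n*.0015,n*-.0025+c*.0015])
for z in(.268,.26,.25,.235,.22,.205,.195):
    manip.move_straight([*T,z],rate=.07)
    s=manip.sense(); F=s["wrist_force"]; print(z,s["t"],s["tool_pos"],s["finger_gap"],s["grasp_force"],F,flush=True)
    if np.linalg.norm(F)>22: print("STOP"); break
q=viewer.camera("side"); save(q,"p.png",4,(250,110,400,260))
E
```

```text
0.268 7.925 [ 0.5485 -0.1483  0.2679] 0.03054733947229562 49.32859003543854 [ 0.0062  0.494  -1.1482]
0.26 8.1917 [ 0.5484 -0.1485  0.2597] 0.030808357950597203 49.58883583545685 [-1.8449  1.2868  1.0863]
0.25 8.4833 [ 0.5482 -0.1485  0.2497] 0.03060309081414829 49.325332045555115 [-2.6725  0.9648  1.2291]
0.235 8.85 [ 0.5484 -0.1485  0.2345] 0.030996958405271266 49.39867079257965 [-1.2363  1.088  -0.4913]
0.22 9.2167 [ 0.5484 -0.1485  0.2195] 0.031000130315110338 49.343610405921936 [-1.9655 -0.1676 -1.7172]
0.205 9.5833 [ 0.5483 -0.1485  0.2045] 0.03101954645132419 49.29179549217224 [-0.624   0.2882 -1.7334]
0.195 9.875 [ 0.5484 -0.1485  0.1946] 0.030989556201427675 49.281331300735474 [-2.3527  0.6284  0.0187]
```

View pics/p.png

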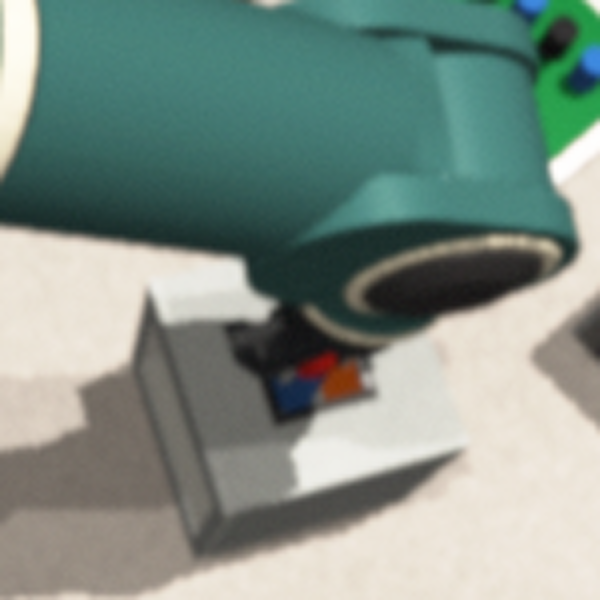

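The capacitor is in the mouth at about (300,385), the flap is swung down at (345,380), and forces are low. I'll release, retreat and look.

```bash
python3 - <<'E'
from h import *
np.set_printoptions(precision=4,suppress=True)
s=manip.sense(); x,y,z=s["tool_pos"]
manip.let_go(); manip.sleep(.6)
manip.move_straight([x,y,.34],rate=.15)
manip.move_pose([.45,.1,.4],down(12))
s=manip.sense(); print(s["t"],s["wrist_force"],s["finger_gap"])
q=viewer.camera("side"); t=viewer.camera("top")
a=cv2.resize(q["color"][130:270,250:400],(560,523)); b=cv2.resize(t["color"][:240,130:370],(523,523))
cv2.imwrite("pics/r.png",cv2.resize(np.hstack([a,b])[...,::-1],(800,386)))
for nme in("failed_capacitor","good_capacitor"):
  for p in(q,t):
    for r in mark_of(p,nme)[:3]: X=w(p,r["position"]); print(nme,round(r["confidence"],2),X,px(p,X))
E
```

```text
13.2833 [ 0.95   -0.1665 -0.0587] 0.08569635936612692
good_capacitor 0.46 [0.6058 0.2992 0.0016] [168.1 139.1]
```

View pics/r.png

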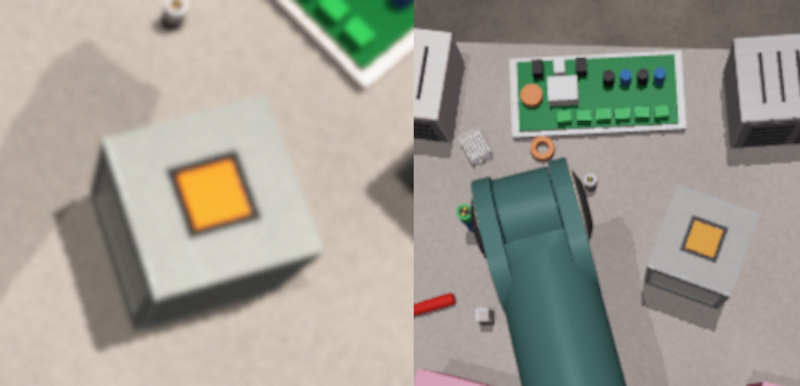

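Both views show the flap shut and level, at (212,193) and (704,238) px. Nothing is on the lid, and the green-top capacitor is still standing at (465,215). The gripper is open and clear of everything.

```bash
python3 -c "
from h import *
print(job_done())"
```

```text
the job is handed in; nothing more can be done
None
```

I pushed the red-top capacitor through the flap into the grey box and handed the job in at about 13 s of robot time: the flap is shut, nothing is left on the lid, and the green-top one still stands in its place (the inside of the box wasn't checked through the window).

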